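Close the checking fixture on a die-cast housing

TASK

The aluminium housing lies loose in the checking fixture. With the fingertips, push in the orange push plate of the slide until it has driven the housing square and hard up against both brass datum stops, then swing the upright blue gauge arm over and ease it, without slamming, all the way down onto its stop bolt. Nothing needs gripping or lifting: leave the housing flat on its rest pads, the slide in, the arm down, and the plug gauge and everything else on the table where they are.

Things in the scene. Friction and masses are not known exactly. Their poses are not given: they have to be found in the camera images.
- fixture: Checking fixture: dark steel plate 230 (its x) by 330 mm (y = -195 to +135), top 25 mm above the table, immovable. Origin on the table below the centre of the seated housing; z up. The push slide is on its -y side; the gauge arm's hinge and the two brass datum stops (x = -62 and +62, faces at y = +65 mm) on its +y side. End guide pins at x = -95 and +95, y = 0, 57 mm high.
- push_plate (a point): Centre of the outer face (to the fixture's -y) of the slide's orange push plate, 61 mm above the table. The plate is 60 mm wide along the fixture's x, 10 mm thick and reaches from 34 to 88 mm above the table. Push it along the fixture's +y; it stays where it is left.
- slide (a joint): Travel of the push slide along the fixture's +y, m: 0 = pulled right back; 0.030 = both buttons bearing on the seated housing, which stops it there (alone it could run to 0.042). No spring; the slide drags with about 2.5 N, and with the housing before it takes 5 to 12 N until the housing meets the stops.
- slide_bar (a point): Point midway between the faces of the two brass buttons on the slide's crossbar (96 mm wide, buttons 38 mm either side of the middle), which meet the housing's long -y side and square it up; 52 mm above the table.
- housing_center (a point): Centre (half-way up) of the loose housing: open aluminium tray 170 (its x) by 130 (y) by 35 mm high, ears on its short sides, about 0.55 kg, on four rest pads 35 mm above the table. Seated, this point is above the fixture's origin at 52.5 mm, axes parallel to the fixture's; it starts 5 to 12 mm short of that (to the fixture's -y), slightly askew.
- gauge_arm (a joint): Angle of the blue gauge arm, rad: 0 = right down, level, on its stop bolt; about 1.57 = upright. Its stiff friction hinge (0.3 N m) holds it wherever it is left; it must be pushed the whole way. A steel tongue under the arm drops inside the housing's wall only when the housing is seated.
- gauge_hinge (a point): Middle of the gauge arm's hinge axis, 85 mm above the table, at y = +105 mm of the fixture. The axis is parallel to the fixture's x; bracket cheeks beside it reach from x = -39 to +39 mm, 97 mm above the table. When down, the arm points from here along the fixture's -y; when upright, up.
- gauge_pad (a point): Centre of the outer face of the round black rubber finger pad (34 mm across, 3 mm proud) on the gauge arm, 120 mm from the hinge axis, 8 mm off the plane through it. The arm is 50 mm wide, 10 mm thick, 144 mm long. Arm upright: the pad faces the fixture's +y; arm down: the pad faces up, 93 mm above the table.
- plug_gauge_center (a point): Bystander: centre of a loose plug gauge with a green handle (19 mm thick), standing in a black holder at x = +88, y = -163 mm of the fixture, its top 95 mm above the table.
- caliper: Bystander: digital caliper lying on the table along the robot's side of the fixture, 225 mm long, 16 mm high; origin under its middle.
- spare_housing_center (a point): Bystander: centre of a second, identical housing lying on the table to the left, waiting.
- spray_can: Bystander: spray can 52 mm across, 155 mm high, on the table to the right; origin at its foot.
- ref_sphere: Bystander: white reference ball 38 mm across on a stem and a black foot 60 mm across, 74 mm high, on the table to the right; origin at its foot.
- screwdriver: Bystander: screwdriver 170 mm long lying on the table to the left.

How it is judged:
On the way, in this order (a step that is already met when the one before it is completed fails the run):
1. the slide has pushed the housing home against both datum stops (y of housing_center in the frame of fixture above -0.0025 m and angle between the x axis of housing_center and the x axis of fixture, either way round below 0.02 rad and value of joint slide above 0.0265 m), for 0.2 s.
2. the gauge arm is down on its stop (value of joint gauge_arm below 0.03 rad), for 0.2 s.
At the end, for the whole second after the job is handed in: The housing rests flat on its pads within 2.5 mm of both datum stops and square to the fixture within 0.02 rad, the slide has been left in (0.0265 or more), the gauge arm is down within 0.03 rad of its stop, and everything is at rest (all of step 1 and z of housing_center in the frame of fixture below 0.0545 m and value of joint gauge_arm below 0.03 rad and linear speed of housing below 0.01 m/s); the robot touches nothing.
It fails at once if the housing in the fixture is lifted or tipped (z of housing_center in the frame of fixture above 0.0585 m or angle between housing_center's own z axis and vertical above 0.1 rad).
It fails at once if the gauge arm is slammed down (faster than 4 rad/s) (velocity of joint gauge_arm below -4 rad/s).
It fails at once if the plug gauge is moved more than 10 mm (distance of plug_gauge_center from where it was at the start of the episode above 0.01 m).
It fails at once if another thing on the table is moved more than 20 mm or lifted (distance of any of caliper, spare_housing_center, spray_can, ref_sphere, screwdriver from where it was at the start of the episode above 0.02 m).
It also fails if it takes over 53 s, if anything falls off the work surface, if the arm or the gripper's body presses on something with over 40 N, if the wrist force passes 120 N, or if a joint passes its speed limit or range.

ROBOT

A 6-joint arm with a two-finger parallel gripper is mounted at the origin on the work surface. World frame = base frame: x ahead of the robot, y to its left, z up, the work surface at z = 0. Lengths are in m, angles in rad, forces in N, time in s.
With the tool pointing down it reaches from about 0.325 to 0.875 m from the base axis. Payload 4.4 kg.
Tool frame: the origin (TCP) lies between the finger pads; the fingertips stand 14 mm ahead of it and the grasp point (between the pads) lies 5 mm behind it; y points along the fingers, z is the direction in which the jaws open and shut, and the axes are right-handed (so a half turn about y gives the same grasp; the last joint's range is limited). The gripper opens to 85 mm and grips with 20 to 120 N. Pads are 22 mm wide; open, the fingers measure 114 mm over their backs; the gripper's body (76 mm by 85 mm) begins 54 mm behind the grasp point. The pads swing forward as they close: fully open they stand 13 mm farther back than shut.
Start: joints at [1.038, 0.207, 1.542, -0, 1.393, -0.15], TCP at [0.215, 0.533, 0.245] pointing down, gripper open.
Joint ranges: [-2.73, 2.73], [-0.86, 2.22], [0.23, 2.46], [-1.11, 4.25], [0.08, 2.63], [-2.82, 2.82]. Speed limits (rad/s): [2.79, 2.79, 3.14, 3.14, 3.14, 3.14].

INTERFACE

Orientations are given as a 3x3 rotation matrix whose columns are the frame's x, y, z axes.
In Python, from cell import robot gives the robot as it stands.
- The arm moves only by the tool jog_arm, never from a script. Its arguments are lists of equal length, an entry for each row: "linear": the shift along the world's x, y, z each as a share of 0.1 m, from -1 to 1, a list of three; "angular": the turn, a rotation vector about the world's x, y, z each as a share of 0.5 rad, from -1 to 1, a list of three. In form: {"linear": [[x, y, z], ...], "angular": [[rx, ry, rz], ...]}. A call has exactly 10 rows; each row shifts and turns the commanded pose from where the row before left it; what a row does not reach is not made up. A row lasts 1/10 s, in which the tool goes at most 50 mm and 8.59 degrees, less where a joint would pass 70% of its speed; a pose out of reach is approached as far as the arm can. A call with a number of a shift or a turn outside -1 to 1 is refused whole. A call with a gripper value outside its range is refused whole. "claw" is the opening, from 0 (shut) to 1 (fully open), set as the call begins (left out, the last holds). The fingers move at their own pace and stop on an object; "newtons" is the grip in N (left out, the last holds). Time passes only in rows, so rows that do not move let the fingers close, or fill a call up. It gives the time, the measured TCP pose, the force and the opening at its end, in the units of the state.
- robot.observe(): the state, without advancing time (a new reading comes with each control period).
- robot.get_image(name): name is "scene" or "side" or "wrist"; returns the picture (420x560x3 uint8, red, green, blue); there is no depth.
- robot.camera_info(name): a dict with "fov_y" (degrees; the focal length in pixels is half the picture's height over the tangent of half this angle, whatever the lens; pixels are square), "cx", "cy" (the principal point, pixels), "dist" ([k1, k2, p1, p2, k3] as OpenCV has them; the pictures are not rectified), "origin" and "attitude" of the camera in the world. Camera axes: x right, y up, looking along -z (the intrinsics and any distortion apply to the point x, -y, -z); pixel columns grow to the right and rows downward; lengths in m; the calibration is good to about 2 mm. A picture is of the moment at which its call begins: read the wrist's pose just before it. camera_info takes no time and is no camera call; for the wrist camera it gives the pose at the moment of the call.
- robot.sign_off(): hands the job in, once; it reports no verdict.
Trained networks look in the newest picture that a camera, given by its name, has taken for a name from the list of things; names that differ only in an ending like _2 or _b are one class to them, and where a whole thing is asked for, a point or a joint stands for the part that bears it (a point fixed in the world has none). Each returns a list of dicts, best first, with "conf" (0 to 1); they miss things now and then, are a little off and sometimes report something else, mostly with a low value. They report only what shows in the picture. A call takes as long as a camera call.
- robot.boxes_of(query, camera): "location" ([x, y, z] in m, in world coordinates, good to about 4 mm: the middle of the surface that is visible of it).
- robot.masks_of(query, camera): "pixels" (420x560 bool, what is visible of it).
The state is a dict: "clock": time; "joint_pos": joint angles; "qvel": joint speeds; "joint_torque": joint torques, N m; "ee_pos": TCP position; "orientation": TCP orientation; "force": force on the tool from outside, world axes, zero at the start; "moment": the same for the moment, N m; "gripper_width": finger opening in m.
Only numpy, scipy, OpenCV 4.12 (cv2) and the standard library are available. Lean on these libraries where they do the work, as an engineer would, in place of code of your own. Each camera call takes 0.05 s, during which the arm holds its last target.

## Working session

There is one attempt and no reset: what is moved stays moved. The work goes in short steps, Python scripts to look and compute and a tool call to move; the robot and the scene stay as the last step left them, time stands still between calls to the robot, and variables do not carry over. Pictures are saved under pics/ and viewed, and the job is handed in when it is done.

Besides the shell and the picture viewer there is one more tool, called after ">>>" as name(argument=value, ...) on one line, values as JSON. jog_arm: Moves the arm, as the interface text tells. Its arguments: {"type":"object","properties":{"linear":{"type":"array","items":{"type":"array","items":{"type":"number","minimum":-1,"maximum":1}}},"angular":{"type":"array","items":{"type":"array","items":{"type":"number","minimum":-1,"maximum":1}}},"claw":{"type":"number"},"newtons":{"type":"number"}},"required":["linear","angular"]}

```bash
ls; mkdir -p pics; python3 - <<'E'
from cell import robot
import cv2
s=robot.observe()
for k,v in s.items(): print(k,v)
for n in ("scene","side","wrist"):
    im=robot.get_image(n); cv2.imwrite(f"pics/{n}0.png",im[:,:,::-1]); print(n,robot.camera_info(n))
E
```

```text
pics
clock 0.0
joint_pos [ 1.03751116e+00  2.07441235e-01  1.54298042e+00 -1.60236280e-05
  1.39350598e+00 -1.50466813e-01]
qvel [ 0.00044798 -0.00065759 -0.000942   -0.00053693 -0.00104829  0.00057078]
joint_torque [ 3.15977341e-04 -3.83049667e+01 -2.91589934e+01 -2.47874268e-04
  1.10037075e-02  7.01324609e-06]
ee_pos [0.21440046 0.53273605 0.24410113]
orientation [[ 9.27616429e-01 -1.17344112e-03  3.73532305e-01]
 [-3.73533999e-01 -2.01876868e-03  9.27614293e-01]
 [-3.34425438e-04 -9.99997274e-01 -2.31096315e-03]]
force [ 0.02506718 -0.14328869 -0.15052269]
moment [-0.00868644 -0.03914583  0.00045436]
gripper_width 0.08565544263635365
scene {'fov_y': 54.85679597123326, 'cx': 276.73109266651267, 'cy': 210.774804731633, 'dist': array([0.03964787, 0.        , 0.        , 0.        , 0.        ]), 'origin': array([1.3793256 , 0.12441804, 0.75232361]), 'attitude': array([[-0.17622231, -0.60895429,  0.77338242],
       [ 0.98429754, -0.11715307,  0.132036  ],
       [ 0.01020023,  0.7845061 ,  0.6200372 ]])}
side {'fov_y': 51.142037786495216, 'cx': 284.2015253779557, 'cy': 212.13566009148013, 'dist': array([-0.01001047,  0.        ,  0.        ,  0.        ,  0.        ]), 'origin': array([0.37602563, 0.93567566, 1.13388665]), 'attitude': array([[-0.98792938,  0.10285826, -0.11582628],
       [-0.15390737, -0.7364919 ,  0.65870494],
       [-0.01755188,  0.66858048,  0.74343263]])}
wrist {'fov_y': 71.07916263367328, 'cx': 278.1088573517048, 'cy': 211.30139881574797, 'dist': array([-0.00163187,  0.        ,  0.        ,  0.        ,  0.        ]), 'origin': array([0.13661666, 0.56523469, 0.37349163]), 'attitude': array([[ 0.3737185 , -0.87636326, -0.30384523],
       [ 0.92753912,  0.35225579,  0.12484807],
       [-0.00238102, -0.32848637,  0.94450571]])}
```

View pics/scene0.png

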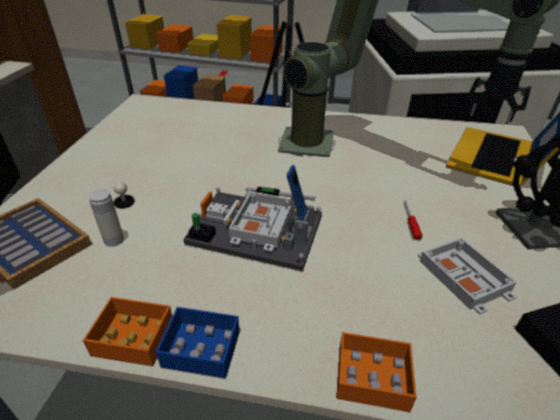

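View pics/side0.png

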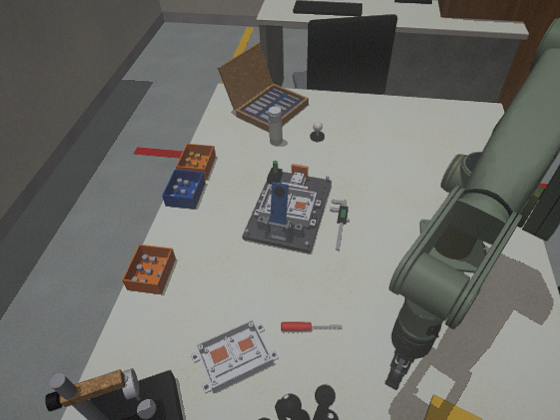

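View pics/wrist0.png

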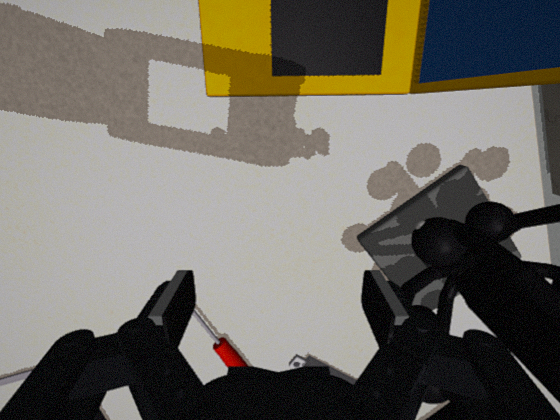

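```bash
python3 - <<'E'
from cell import robot
for c in ("scene","side"):
  for q in ("fixture","push_plate","slide_bar","housing_center","gauge_hinge","gauge_pad","plug_gauge_center","caliper","spray_can","ref_sphere","spare_housing_center","screwdriver"):
    r=robot.boxes_of(q,c)
    print(c,q,[(round(d["conf"],2),[round(float(x),3) for x in d["location"]]) for d in r[:2]])
print(robot.observe()["clock"])
E
```

```text
scene fixture [(0.75, [0.596, -0.047, 0.03])]
scene push_plate [(0.78, [0.54, -0.189, 0.059])]
scene slide_bar [(0.8, [0.535, -0.184, 0.056])]
scene housing_center [(0.55, [0.545, -0.061, 0.046]), (0.52, [0.617, 0.468, 0.011])]
scene gauge_hinge [(0.91, [0.563, 0.032, 0.16])]
scene gauge_pad [(0.89, [0.563, 0.033, 0.158]), (0.56, [0.538, -0.186, 0.06])]
scene plug_gauge_center [(0.51, [0.618, -0.221, 0.079])]
scene caliper [(0.83, [0.362, -0.076, 0.011])]
scene spray_can [(0.57, [0.667, -0.438, 0.098])]
scene ref_sphere [(0.97, [0.496, -0.495, 0.011])]
scene spare_housing_center [(0.69, [0.617, 0.468, 0.007]), (0.36, [0.562, 0.033, 0.156])]
scene screwdriver [(0.56, [0.46, 0.354, 0.022])]
side fixture [(0.85, [0.543, 0.037, 0.027])]
side push_plate [(0.88, [0.523, -0.196, 0.064])]
side slide_bar [(0.77, [0.522, -0.196, 0.06]), (0.51, [0.551, 0.04, 0.154])]
side housing_center [(0.83, [0.508, -0.063, 0.044])]
side gauge_hinge [(0.89, [0.546, 0.041, 0.157])]
side gauge_pad [(0.53, [0.523, -0.201, 0.058])]
side plug_gauge_center [(0.61, [0.607, -0.214, 0.08])]
side caliper [(0.94, [0.361, -0.072, 0.009]), (0.49, [0.524, -0.199, 0.061])]
side spray_can [(0.69, [0.647, -0.425, 0.096])]
side ref_sphere [(0.49, [0.487, -0.489, 0.009])]
side spare_housing_center [(0.93, [0.609, 0.464, 0.012]), (0.21, [0.55, 0.038, 0.152])]
side screwdriver [(0.84, [0.449, 0.359, 0.025]), (0.48, [0.55, 0.037, 0.154])]
1.35
```

```bash
python3 - <<'E'
import cv2
a=cv2.imread("pics/scene0.png")[150:280,170:340]; cv2.imwrite("pics/sc.png",cv2.resize(a,None,fx=4.5,fy=4.5,interpolation=cv2.INTER_CUBIC))
a=cv2.imread("pics/side0.png")[150:265,230:365]; cv2.imwrite("pics/si.png",cv2.resize(a,None,fx=5,fy=5,interpolation=cv2.INTER_CUBIC))
E
```

```text
(no output)
```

View pics/sc.png

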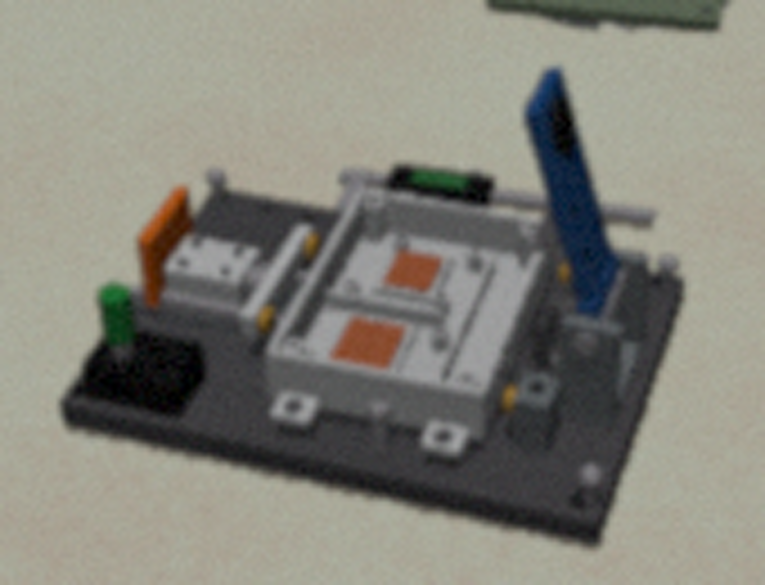

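View pics/si.png

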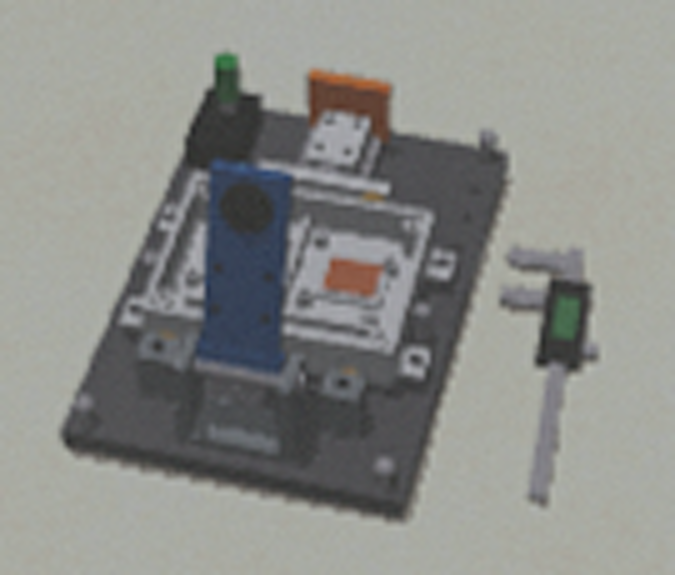

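```bash
cat > h.py <<'E'
import numpy as np, cv2
def proj(ci,P):
    P=np.atleast_2d(P); R=ci["attitude"]; c=(P-ci["origin"])@R
    c=c*[1,-1,-1]; f=210/np.tan(np.radians(ci["fov_y"])/2)
    K=np.array([[f,0,ci["cx"]],[0,f,ci["cy"]],[0,0,1]])
    return cv2.projectPoints(c,np.zeros(3),np.zeros(3),K,ci["dist"])[0][:,0]
def back(ci,uv,z):
    f=210/np.tan(np.radians(ci["fov_y"])/2)
    K=np.array([[f,0,ci["cx"]],[0,f,ci["cy"]],[0,0,1]])
    n=cv2.undistortPoints(np.array([[uv]],float),K,ci["dist"])[0,0]
    d=ci["attitude"]@np.array([n[0],-n[1],-1]); o=ci["origin"]
    return o+d*(z-o[2])/d[2]
def W(p,F):
    x,y,t=p; F=np.atleast_2d(F); c,s=np.cos(t),np.sin(t)
    return np.c_[x+c*F[:,0]-s*F[:,1], y+s*F[:,0]+c*F[:,1], F[:,2]]
E
python3 - <<'E'
from cell import robot
from h import *
from scipy.optimize import least_squares
A=robot.camera_info("scene");B=robot.camera_info("side")
sc=[((.115,-.195,.025),(68,403)),((.115,.135,.025),(602,528)),((-.115,.135,.025),(683,282)),((-.115,-.195,.025),(208,188))]
si=[((.115,.135,.025),(65,435)),((-.115,.135,.025),(406,505)),((-.115,-.195,.025),(507,157))]
def res(p,sel=3):
    r=[]
    for F,u in sc:
        if sel&1: r+=list(proj(A,W(p,F))[0]-(170+u[0]/4.5,150+u[1]/4.5))
    for F,u in si:
        if sel&2: r+=list(proj(B,W(p,F))[0]-(230+u[0]/5,150+u[1]/5))
    return np.array(r)
for s in (1,2,3):
    o=least_squares(res,[.55,-.05,0],args=(s,),loss="soft_l1"); print(s,o.x.round(4)); print(res(o.x,s).round(1))
p=o.x; np.save("p.npy",p)
print("hinge",W(p,[0,.105,.085]),"pad up",W(p,[0,.113,.205]),"plug",W(p,[.088,-.163,.095]))
for u in ((310,70),(392,82)):
    w=back(B,(230+u[0]/5,150+u[1]/5),.088); c,s_=np.cos(p[2]),np.sin(p[2]); d=w[:2]-p[:2]; print("plate top corner",w.round(4),"in fixture",(c*d[0]+s_*d[1]).round(4),(-s_*d[0]+c*d[1]).round(4))
for F,n in (((0,.113,.205),"pad"),((.095,0,.057),"pin"),((-.095,0,.057),"pin"),((.088,-.163,.095),"plug")):
    w=W(p,F); a=(proj(A,w)[0]-(170,150))*4.5; b=(proj(B,w)[0]-(230,150))*5; print(n,a.round(),b.round())
E
```

```text
1 [ 0.5505 -0.0468 -0.1136]
[-3.   0.7 -0.1 -0.2  0.7 -0.9  0.7 -0. ]
2 [ 0.5376 -0.0419 -0.1108]
[-0.8  0.1  0.3  0.3  0.4 -0.9]
3 [ 0.5428 -0.0456 -0.101 ]
[-1.4 -0.5  1.5 -2.7  1.  -2.9  1.  -1.  -1.8 -0.6 -0.7 -1.  -1.4 -2. ]
hinge [[0.55337545 0.05887244 0.085     ]] pad up [[0.55418211 0.06683167 0.205     ]] plug [[ 0.61390378 -0.21663495  0.095     ]]
plate top corner [ 0.5469 -0.2223  0.088 ] in fixture 0.0219 -0.1753
plate top corner [ 0.4877 -0.2175  0.088 ] in fixture -0.0374 -0.1766
pad [634. 126.] [227. 247.]
pin [386. 402.] [143. 256.]
pin [479. 211.] [418. 306.]
plug [118. 290.] [216.  59.]
```

>>> jog_arm(linear=[[0.1,-0.2,0.11],[0.17,-0.4,0.11],[0.17,-0.42,0.11],[0.17,-0.42,0.11],[0.17,-0.42,0.11],[0.17,-0.42,0],[0.17,-0.42,0],[0.17,-0.42,0],[0.17,-0.42,0],[0.17,-0.42,0]], angular=[[0,0,-0.14],[0,0,-0.14],[0,0,-0.14],[0,0,-0.14],[0,0,-0.14],[0,0,-0.14],[0,0,-0.14],[0,0,-0.14],[0,0,-0.14],[0,0,-0.14]], claw=0)

```text
clock: 2.35
ee_pos: [0.3781, 0.1357, 0.3007]
orientation: [[0.466, 0.001, 0.885], [-0.885, 0.0, 0.466], [0.0, -1.0, 0.001]]
force: [1.1, 0.6, 0.6]
gripper_width: 0.0001
```

>>> jog_arm(linear=[[0.17,-0.42,0],[0.17,-0.42,0],[0.17,-0.42,0],[0.17,-0.42,0],[0.17,-0.42,0],[0.17,-0.42,0],[0.17,-0.42,0],[0.17,-0.4,0],[0.1,-0.2,0],[0,0,0]], angular=[[0,0,-0.14],[0,0,-0.14],[0,0,-0.14],[0,0,-0.14],[0,0,-0.14],[0,0,-0.14],[0,0,-0.14],[0,0,-0.14],[0,0,-0.07],[0,0,0]])

```text
clock: 3.35
ee_pos: [0.5244, -0.2196, 0.2997]
orientation: [[-0.11, -0.0, 0.994], [-0.994, -0.001, -0.11], [0.001, -1.0, -0.0]]
force: [-0.1, 0.3, -1.2]
gripper_width: 0.0003
```

```bash
cat > look.py <<'E'
import sys; from cell import robot; import cv2, numpy as np, pickle
n=sys.argv[1]; cams=sys.argv[2:]
s=robot.observe()
print(round(s["clock"],2),s["ee_pos"].round(4),s["force"].round(2),s["gripper_width"].__round__(4),"yawz",np.arctan2(s["orientation"][1,2],s["orientation"][0,2]).round(3))
for c in cams:
    ci=robot.camera_info(c); im=robot.get_image(c); cv2.imwrite(f"pics/{c}{n}.png",im[:,:,::-1]); pickle.dump(ci,open(f"pics/{c}{n}.pkl","wb"))
E
python3 look.py 1 wrist
```

```text
3.35 [ 0.5244 -0.2196  0.2997] [-0.1   0.31 -1.19] 0.0003 yawz -0.111
```

View pics/wrist1.png

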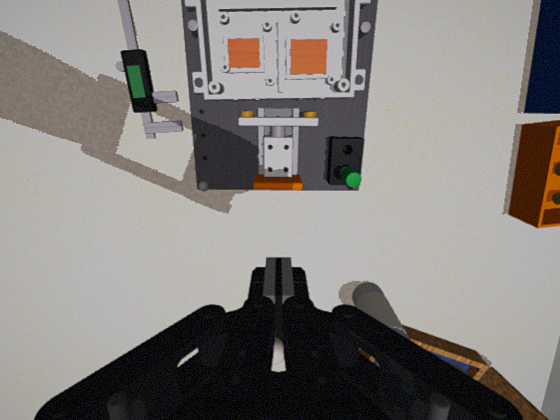

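```bash
python3 - <<'E'
from h import *; import pickle
ci=pickle.load(open("pics/wrist1.pkl","rb"))
for n,u,z in (("plateTopL out",(254,189),.088),("plateTopR out",(302,189),.088),("cornerL",(195,189),.025),("cornerR",(365,189),.025),("barL",(239,125),.06),("barR",(318,125),.06),("plug",(353,180),.095),("fix edge L up",(190,50),.025),("edge R",(373,50),.025)):
    print(n,back(ci,u,z).round(4))
E
```

```text
plateTopL out [ 0.4958 -0.2217  0.088 ]
plateTopR out [ 0.5528 -0.2281  0.088 ]
cornerL [ 0.4055 -0.2285  0.025 ]
cornerR [ 0.645  -0.2552  0.025 ]
barL [ 0.4856 -0.148   0.06  ]
barR [ 0.5802 -0.1585  0.06  ]
plug [ 0.6121 -0.222   0.095 ]
fix edge L up [ 0.435  -0.0555  0.025 ]
edge R [ 0.6572 -0.0803  0.025 ]
```

>>> jog_arm(linear=[[-0.01,-0.26,0],[-0.02,-0.26,-0.2],[0,0,-0.32],[0,0,-0.32],[0,0,-0.32],[0,0,-0.32],[0,0,-0.32],[0,0,-0.3],[0,0,-0.18],[0,0,0]], angular=[[0,0,0],[0,0,0],[0,0,0],[0,0,0],[0,0,0],[0,0,0],[0,0,0],[0,0,0],[0,0,0],[0,0,0]])

```text
clock: 4.4
ee_pos: [0.5182, -0.2654, 0.0692]
orientation: [[-0.105, -0.006, 0.994], [-0.994, 0.005, -0.105], [-0.004, -1.0, -0.007]]
force: [-0.4, 1.0, -0.3]
gripper_width: 0.0001
```

```bash
python3 look.py 2 wrist side
```

```text
4.4 [ 0.5182 -0.2654  0.0692] [-0.45  1.02 -0.31] 0.0001 yawz -0.105
```

View pics/wrist2.png

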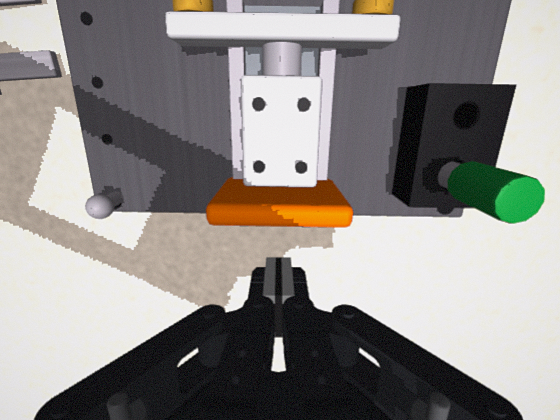

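View pics/side2.png

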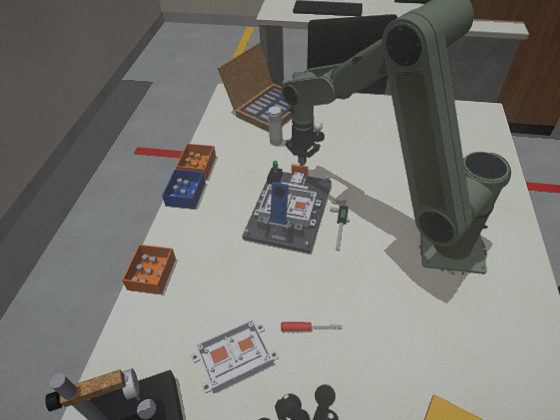

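>>> jog_arm(linear=[[0.02,0.08,0],[0.02,0.08,0],[0.02,0.08,0],[0.005,0.04,0],[0.004,0.04,0],[0.004,0.04,0],[0.004,0.04,0],[0.004,0.04,0],[0.004,0.04,0],[0,0,0]], angular=[[0,0,0],[0,0,0],[0,0,0],[0,0,0],[0,0,0],[0,0,0],[0,0,0],[0,0,0],[0,0,0],[0,0,0]])

```text
clock: 5.5
ee_pos: [0.5299, -0.2208, 0.0728]
orientation: [[-0.107, 0.002, 0.994], [-0.994, -0.001, -0.107], [0.001, -1.0, 0.002]]
force: [0.8, -3.8, 1.6]
gripper_width: -0.0001
```

```bash
python3 look.py 3 wrist
```

```text
5.5 [ 0.5299 -0.2208  0.0728] [ 0.78 -3.83  1.57] -0.0001 yawz -0.107
```

View pics/wrist3.png

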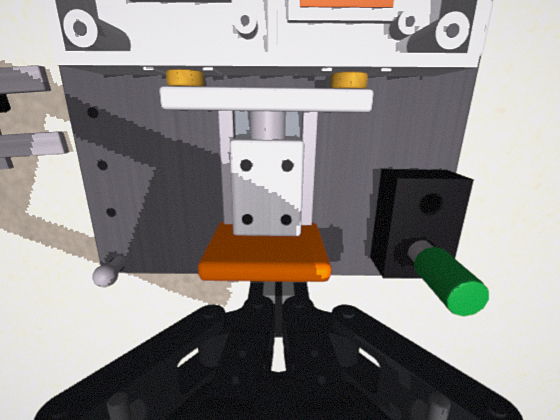

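>>> jog_arm(linear=[[0.002,0.03,0],[0.003,0.03,0],[0.003,0.03,0],[0.003,0.03,0],[0.003,0.02,0],[0,0,0],[0,0,0],[0,0,0],[0,0,0],[0,0,0]], angular=[[0,0,0],[0,0,0],[0,0,0],[0,0,0],[0,0,0],[0,0,0],[0,0,0],[0,0,0],[0,0,0],[0,0,0]])

```text
clock: 6.55
ee_pos: [0.5306, -0.2149, 0.0729]
orientation: [[-0.107, 0.001, 0.994], [-0.994, -0.014, -0.107], [0.014, -1.0, 0.003]]
force: [-2.4, -24.9, -4.1]
gripper_width: -0.0001
```

```bash
python3 look.py 4 wrist scene
```

```text
6.55 [ 0.5306 -0.2149  0.0729] [ -2.4  -24.95  -4.12] -0.0001 yawz -0.107
```

View pics/wrist4.png

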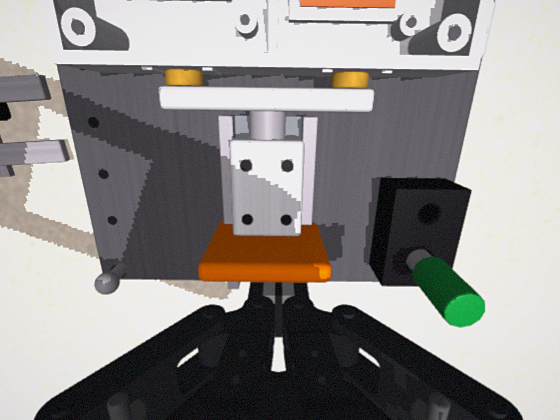

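```bash
python3 - <<'E'
from h import *; import pickle
p=(.5465,-.048,-.11)
def inv(w):
    c,s=np.cos(p[2]),np.sin(p[2]); d=w[:2]-np.array(p[:2]); return np.round([c*d[0]+s*d[1],-s*d[0]+c*d[1]],4)
for k,pts in ((2,[("edgeL",(80,211),.025),("edgeR",(460,216),.025),("plateouttop",(279,206),.088),("plateoutbot?",(279,225),.088),("housL",None,0)]),(3,[("edgeL",(110,273),.025),("edgeR",(370,274),.025),("plate out",(265,264),.088),("hous rear top L",(57,66),.070),("hous rear top R",(478,66),.070)]),(4,[("edgeL",(115,279),.025),("edgeR",(370,280),.025),("plate out",(265,264),.088),("hous rear L",(57,64),.070),("hous rear R",(478,67),.070)])):
    ci=pickle.load(open(f"pics/wrist{k}.pkl","rb"))
    for n,u,z in pts:
        if u: w=back(ci,u,z); print(k,n,w.round(4),inv(w))
a=cv2.imread("pics/scene4.png")[150:280,170:340]; cv2.imwrite("pics/sc4.png",cv2.resize(a,None,fx=4.5,fy=4.5,interpolation=cv2.INTER_CUBIC))
cv2.imwrite("pics/w4.png",cv2.resize(cv2.imread("pics/wrist4.png")[40:300,140:400],None,fx=2.2,fy=2.2))
E
```

```text
2 edgeL [ 0.3975 -0.2274  0.025 ] [-0.1284 -0.1947]
2 edgeR [ 0.6341 -0.2552  0.025 ] [ 0.1098 -0.1964]
2 plateouttop [ 0.5244 -0.2168  0.088 ] [-0.0034 -0.1702]
2 plateoutbot? [ 0.5236 -0.2248  0.088 ] [-0.0034 -0.1782]
3 edgeL [ 0.4135 -0.2295  0.025 ] [-0.1122 -0.195 ]
3 edgeR [ 0.5912 -0.2496  0.025 ] [ 0.0666 -0.1954]
3 plate out [ 0.5271 -0.1991  0.088 ] [-0.0027 -0.1523]
3 hous rear top L [ 0.4524 -0.11    0.07  ] [-0.0867 -0.072 ]
3 hous rear top R [ 0.6221 -0.1283  0.07  ] [ 0.084  -0.0715]
4 edgeL [ 0.416  -0.2295  0.025 ] [-0.1098 -0.1947]
4 edgeR [ 0.592  -0.2495  0.025 ] [ 0.0673 -0.1953]
4 plate out [ 0.5278 -0.1929  0.088 ] [-0.0027 -0.1461]
4 hous rear L [ 0.4542 -0.1038  0.07  ] [-0.0856 -0.0656]
4 hous rear R [ 0.6221 -0.1228  0.07  ] [ 0.0833 -0.0661]
```

View pics/sc4.png

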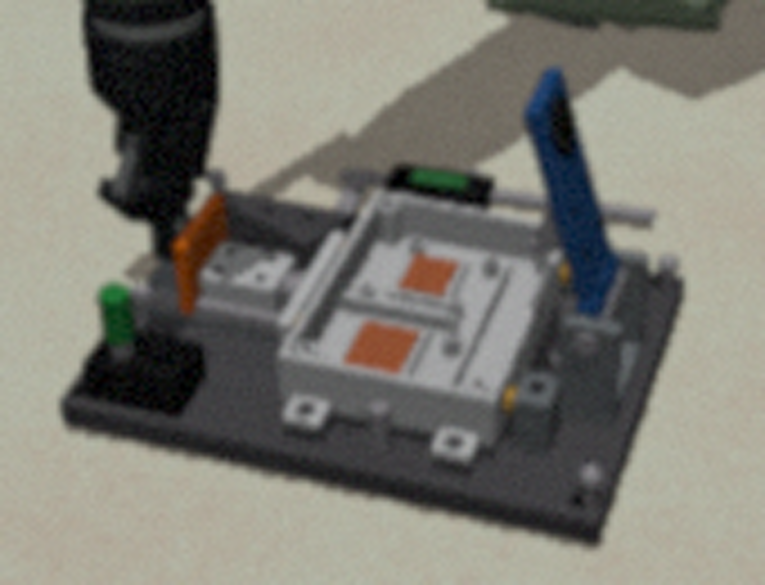

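View pics/w4.png

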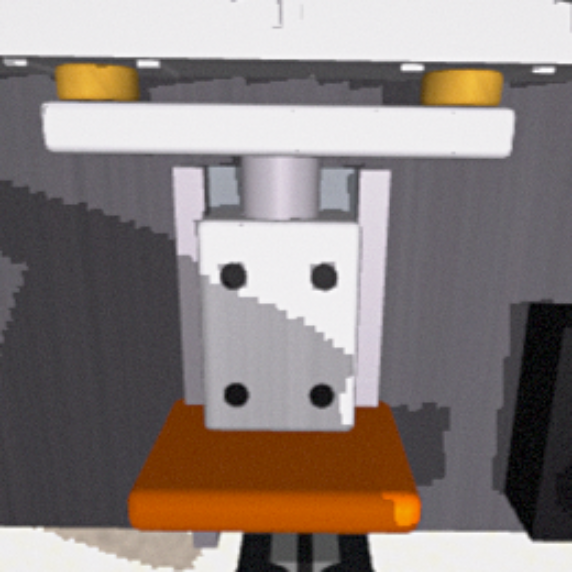

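>>> jog_arm(linear=[[0.001,0.015,0],[0.001,0.015,0],[0,0,0],[0,0,0],[0,0,0],[0,0,0],[0,0,0],[0,0,0],[0,0,0],[0,0,0]], angular=[[0,0,0],[0,0,0],[0,0,0],[0,0,0],[0,0,0],[0,0,0],[0,0,0],[0,0,0],[0,0,0],[0,0,0]])

```text
clock: 7.65
ee_pos: [0.5306, -0.2148, 0.073]
orientation: [[-0.106, 0.001, 0.994], [-0.994, -0.019, -0.106], [0.019, -1.0, 0.003]]
force: [-3.3, -33.2, -6.6]
gripper_width: -0.0002
```

```bash
python3 look.py 5 wrist; python3 - <<'E'
from h import *
a=cv2.imread("pics/wrist4.png").astype(float);b=cv2.imread("pics/wrist5.png").astype(float)
g=lambda x:cv2.cvtColor(x.astype(np.uint8),cv2.COLOR_BGR2GRAY).astype(np.float32)
for n,(y0,y1,x0,x1) in dict(hous=(0,70,60,480),slide=(85,280,160,330),plate=(90,280,370,480)).items():
    print(n,cv2.phaseCorrelate(g(a)[y0:y1,x0:x1],g(b)[y0:y1,x0:x1]))
E
```

```text
7.65 [ 0.5306 -0.2148  0.073 ] [ -3.28 -33.24  -6.59] -0.0002 yawz -0.107
hous ((-0.06353641237319607, -0.20327462226620696), 0.9869276331775964)
slide ((-0.07131459209783486, 0.015773353876966212), 0.8086590084499783)
plate ((-0.01948157016392571, -0.09379684415959844), 0.9667615658707089)
```

>>> jog_arm(linear=[[-0.01,-0.1,0],[-0.02,-0.2,0],[-0.02,-0.2,0.1],[0,0,0.34],[0,0,0.36],[0,0,0.36],[0,0,0.36],[0,0,0.36],[0,0,0.3],[0,0,0.12]], angular=[[0,0,0],[0,0,0],[0,0,0],[0,0,0],[0,0,0],[0,0,0],[0,0,0],[0,0,0],[0,0,0],[0,0,0]])

```text
clock: 8.7
ee_pos: [0.5267, -0.2531, 0.3052]
orientation: [[-0.106, 0.003, 0.994], [-0.994, -0.0, -0.106], [0.0, -1.0, 0.003]]
force: [0.2, -0.2, 0.3]
gripper_width: -0.0002
```

```bash
python3 look.py 6 wrist
```

```text
8.7 [ 0.5267 -0.2531  0.3052] [ 0.21 -0.23  0.28] -0.0002 yawz -0.106
```

View pics/wrist6.png

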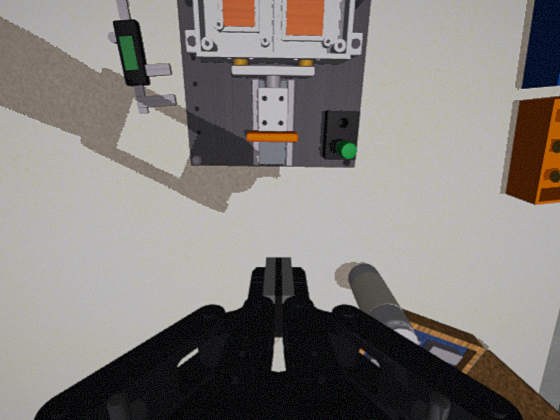

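>>> jog_arm(linear=[[0.02,0.2,0],[0.04,0.38,0],[0.04,0.44,0],[0.05,0.44,0],[0.05,0.44,0],[0.05,0.44,0],[0.05,0.44,0],[0.04,0.44,0],[0.04,0.35,0],[0.02,0.16,0]], angular=[[0,0,0],[0,0,0],[0,0,0],[0,0,0],[0,0,0],[0,0,0],[0,0,0],[0,0,0],[0,0,0],[0,0,0]])

```text
clock: 9.75
ee_pos: [0.5641, 0.1228, 0.2992]
orientation: [[-0.103, -0.006, 0.995], [-0.995, 0.001, -0.103], [-0.001, -1.0, -0.006]]
force: [-0.2, -1.1, -0.0]
gripper_width: -0.0001
```

```bash
python3 look.py 7 wrist scene; python3 - <<'E'
import cv2
a=cv2.imread("pics/scene7.png")[100:280,170:370]; cv2.imwrite("pics/sc7.png",cv2.resize(a,None,fx=3.5,fy=3.3,interpolation=cv2.INTER_CUBIC))
E
```

```text
9.75 [0.5641 0.1228 0.2992] [-0.2  -1.09 -0.03] -0.0001 yawz -0.103
```

View pics/wrist7.png

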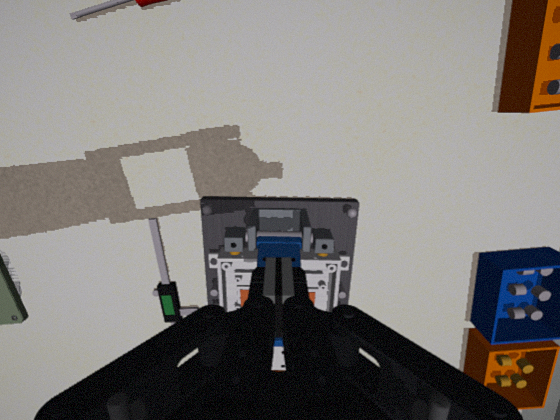

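View pics/sc7.png

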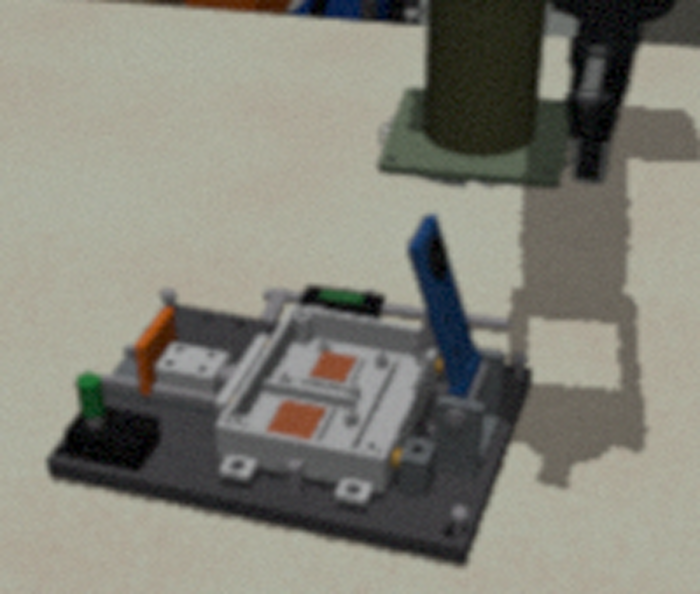

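```bash
python3 - <<'E'
from h import *; import pickle
p=(.5465,-.048,-.11)
A=pickle.load(open("pics/scene7.pkl","rb"))
a=cv2.imread("pics/scene7.png")
for th in (1.1,1.2,1.3,1.4,1.5,1.57):
    def P(r,n,x=0): return W(p,[x,.105-r*np.cos(th)+n*np.sin(th),.085+r*np.sin(th)+n*np.cos(th)])
    print(th,"tip",proj(A,P(.144,0))[0].round(1),"pad",proj(A,P(.12,.008))[0].round(1))
from cell import robot
q=robot.masks_of("gauge_pad","scene")
for d in q[:2]:
    m=d["pixels"]; v,u=np.nonzero(m); print(d["conf"],u.min(),u.max(),v.min(),v.max(),u.mean(),v.mean(), "top pts",u[v==v.min()])
hsv=cv2.cvtColor(a,cv2.COLOR_BGR2HSV); m=cv2.inRange(hsv,(100,120,30),(125,255,255))[160:230,270:330]; v,u=np.nonzero(m); print("blue",u.min()+270,u.max()+270,v.min()+160,v.max()+160)
print("hinge",proj(A,W(p,[0,.105,.085])), "corner checks",proj(A,W(p,[[.115,.135,.025],[-.115,.135,.025]])))
E
```

```text
1.1 tip [280.7 171.1] pad [287.5 178.4]
1.2 tip [285.9 169.9] pad [292.  177.7]
1.3 tip [291.4 169.3] pad [296.7 177.5]
1.4 tip [297.  169.1] pad [301.4 177.7]
1.5 tip [302.8 169.4] pad [306.2 178.2]
1.57 tip [307. 170.] pad [309.6 178.9]
0.65 287 308 166 220 296.47457627118644 194.7728813559322 top pts [291 292 293]
blue 288 306 166 219
hinge [[303.86962433 216.6712697 ]] corner checks [[303.62436635 265.79510758]
 [322.08193053 210.72490242]]
```

```bash
python3 - <<'E'
import numpy as np
N=20; th=np.linspace(1.28,0,N+1); r=np.linspace(.115,.128,N+1)
y=.105-r*np.cos(th)+.008*np.sin(th)+.013; z=.085+r*np.sin(th)+.008*np.cos(th)+.014
for i in range(N+1): print(i,th[i].round(2),"TCPf",y[i].round(4),z[i].round(4), "" if i==0 else (np.array([.11*(y[i]-y[i-1]),.994*(y[i]-y[i-1]),z[i]-z[i-1]])/.1).round(3))
E
```

```text
0 1.28 TCPf 0.0927 0.2115 
1 1.22 TCPf 0.0853 0.2102 [-0.008 -0.073 -0.012]
2 1.15 TCPf 0.078 0.2085 [-0.008 -0.073 -0.017]
3 1.09 TCPf 0.0708 0.2063 [-0.008 -0.072 -0.022]
4 1.02 TCPf 0.0637 0.2036 [-0.008 -0.071 -0.027]
5 0.96 TCPf 0.0567 0.2005 [-0.008 -0.069 -0.032]
6 0.9 TCPf 0.05 0.1968 [-0.007 -0.067 -0.036]
7 0.83 TCPf 0.0434 0.1928 [-0.007 -0.065 -0.041]
8 0.77 TCPf 0.0371 0.1883 [-0.007 -0.063 -0.045]
9 0.7 TCPf 0.0311 0.1833 [-0.007 -0.06  -0.049]
10 0.64 TCPf 0.0253 0.178 [-0.006 -0.057 -0.053]
11 0.58 TCPf 0.0199 0.1722 [-0.006 -0.054 -0.057]
12 0.51 TCPf 0.0149 0.1661 [-0.006 -0.05  -0.061]
13 0.45 TCPf 0.0102 0.1597 [-0.005 -0.046 -0.065]
14 0.38 TCPf 0.0059 0.1529 [-0.005 -0.042 -0.068]
15 0.32 TCPf 0.0021 0.1458 [-0.004 -0.038 -0.071]
16 0.26 TCPf -0.0013 0.1385 [-0.004 -0.034 -0.073]
17 0.19 TCPf -0.0042 0.1309 [-0.003 -0.029 -0.076]
18 0.13 TCPf -0.0066 0.1231 [-0.003 -0.024 -0.078]
19 0.06 TCPf -0.0086 0.1151 [-0.002 -0.019 -0.08 ]
20 0.0 TCPf -0.01 0.107 [-0.002 -0.014 -0.081]
```

>>> jog_arm(linear=[[0,0,-0.1],[0,0,-0.2],[0,0,-0.25],[0,-0.1,-0.22],[-0.02,-0.2,-0.1],[-0.02,-0.2,0],[-0.01,-0.1,0],[0,0,0],[0,0,0],[0,0,0]], angular=[[0,0,0],[0,0,0],[0,0,0],[0,0,0],[0,0,0],[0,0,0],[0,0,0],[0,0,0],[0,0,0],[0,0,0]])

```text
clock: 10.9
ee_pos: [0.5611, 0.0597, 0.2157]
orientation: [[-0.107, 0.001, 0.994], [-0.994, 0.0, -0.107], [-0.0, -1.0, 0.001]]
force: [0.2, 0.3, 0.2]
gripper_width: -0.0
```

```bash
python3 look.py 8 wrist scene; python3 - <<'E'
import cv2
a=cv2.imread("pics/scene8.png")[100:280,170:370]; cv2.imwrite("pics/sc8.png",cv2.resize(a,None,fx=3.5,fy=3.3,interpolation=cv2.INTER_CUBIC))
E
```

```text
10.9 [0.5611 0.0597 0.2157] [0.19 0.3  0.16] -0.0 yawz -0.107
```

View pics/wrist8.png

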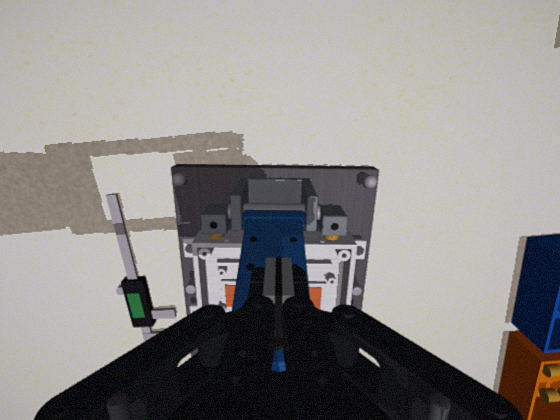

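View pics/sc8.png

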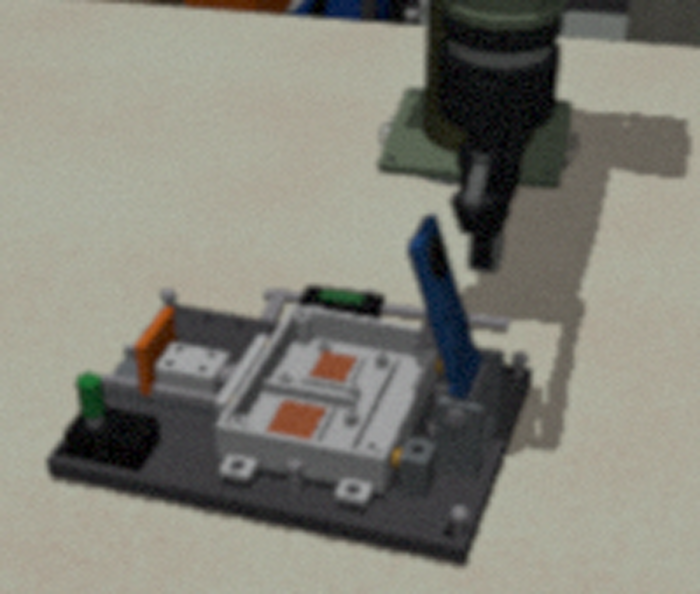

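>>> jog_arm(linear=[[-0.02,-0.08,-0.02],[-0.02,-0.08,-0.02],[-0.008,-0.073,-0.012],[-0.008,-0.073,-0.017],[-0.008,-0.072,-0.022],[-0.008,-0.071,-0.027],[-0.008,-0.069,-0.032],[-0.007,-0.067,-0.036],[-0.007,-0.065,-0.041],[-0.007,-0.063,-0.045]], angular=[[0,0,0],[0,0,0],[0,0,0],[0,0,0],[0,0,0],[0,0,0],[0,0,0],[0,0,0],[0,0,0],[0,0,0]])

```text
clock: 12.0
ee_pos: [0.5508, -0.0126, 0.1878]
orientation: [[-0.107, 0.0, 0.994], [-0.994, -0.0, -0.107], [0.0, -1.0, 0.0]]
force: [-0.1, 2.2, -0.0]
gripper_width: -0.0
```

```bash
python3 look.py 9 wrist scene; python3 - <<'E'
import cv2
a=cv2.imread("pics/scene9.png")[100:280,170:370]; cv2.imwrite("pics/sc9.png",cv2.resize(a,None,fx=3.5,fy=3.3,interpolation=cv2.INTER_CUBIC))
E
```

```text
12.0 [ 0.5508 -0.0126  0.1878] [-0.05  2.23 -0.01] -0.0 yawz -0.107
```

View pics/wrist9.png

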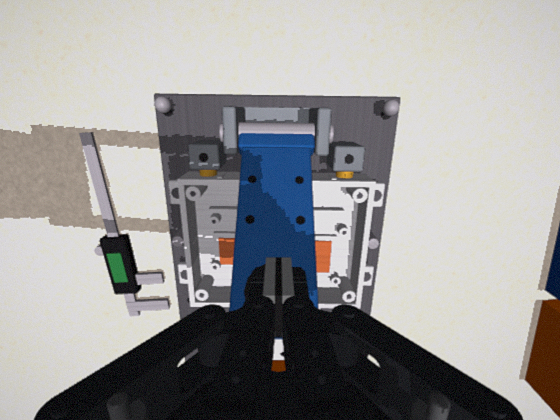

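View pics/sc9.png

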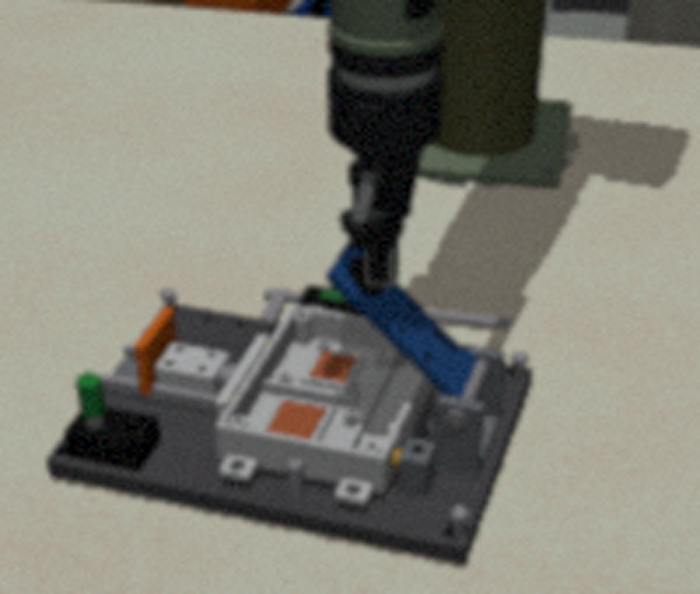

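>>> jog_arm(linear=[[-0.007,-0.06,-0.049],[-0.006,-0.057,-0.053],[-0.006,-0.054,-0.057],[-0.006,-0.05,-0.061],[-0.005,-0.046,-0.065],[-0.005,-0.042,-0.068],[-0.004,-0.038,-0.071],[-0.004,-0.034,-0.073],[-0.003,-0.029,-0.076],[0,0,0]], angular=[[0,0,0],[0,0,0],[0,0,0],[0,0,0],[0,0,0],[0,0,0],[0,0,0],[0,0,0],[0,0,0],[0,0,0]])

```text
clock: 13.1
ee_pos: [0.5452, -0.0534, 0.1293]
orientation: [[-0.107, -0.002, 0.994], [-0.994, -0.0, -0.107], [0.001, -1.0, -0.002]]
force: [-0.2, -0.3, 0.6]
gripper_width: 0.0001
```

```bash
python3 look.py 10 wrist scene; python3 - <<'E'
import cv2
a=cv2.imread("pics/scene10.png")[100:280,170:370]; cv2.imwrite("pics/sc10.png",cv2.resize(a,None,fx=3.5,fy=3.3,interpolation=cv2.INTER_CUBIC))
E
```

```text
13.1 [ 0.5452 -0.0534  0.1293] [-0.17 -0.3   0.62] 0.0001 yawz -0.107
```

View pics/wrist10.png

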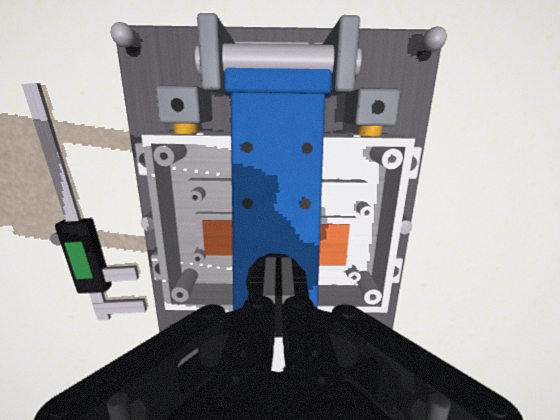

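View pics/sc10.png

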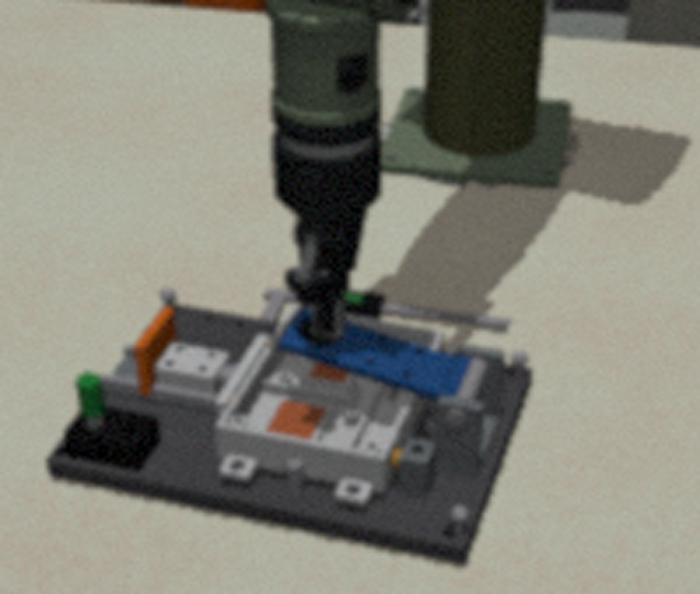

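>>> jog_arm(linear=[[-0.003,-0.024,-0.04],[-0.002,-0.02,-0.04],[-0.002,-0.015,-0.04],[0,-0.01,-0.04],[0,0,-0.035],[0,0,-0.035],[0,0,-0.02],[0,0,0],[0,0,0],[0,0,0]], angular=[[0,0,0],[0,0,0],[0,0,0],[0,0,0],[0,0,0],[0,0,0],[0,0,0],[0,0,0],[0,0,0],[0,0,0]])

```text
clock: 14.2
ee_pos: [0.5456, -0.0603, 0.107]
orientation: [[-0.107, -0.0, 0.994], [-0.994, -0.001, -0.107], [0.001, -1.0, 0.0]]
force: [-3.3, -1.0, 7.8]
gripper_width: -0.0001
```

>>> jog_arm(linear=[[0,0,-0.02],[0,0,-0.02],[0,0,0],[0,0,0],[0,0,0],[0,0,0],[0,0,0],[0,0,0],[0,0,0],[0,0,0]], angular=[[0,0,0],[0,0,0],[0,0,0],[0,0,0],[0,0,0],[0,0,0],[0,0,0],[0,0,0],[0,0,0],[0,0,0]])

```text
clock: 15.2
ee_pos: [0.5458, -0.0603, 0.1067]
orientation: [[-0.106, -0.0, 0.994], [-0.994, -0.001, -0.106], [0.001, -1.0, 0.0]]
force: [-10.9, 1.0, 28.9]
gripper_width: -0.0002
```

```bash
python3 look.py 11 wrist scene; python3 - <<'E'
import cv2
a=cv2.imread("pics/scene11.png")[100:280,170:370]; cv2.imwrite("pics/sc11.png",cv2.resize(a,None,fx=3.5,fy=3.3,interpolation=cv2.INTER_CUBIC))
E
```

```text
15.2 [ 0.5458 -0.0603  0.1067] [-10.85   1.01  28.94] -0.0002 yawz -0.106
```

View pics/wrist11.png

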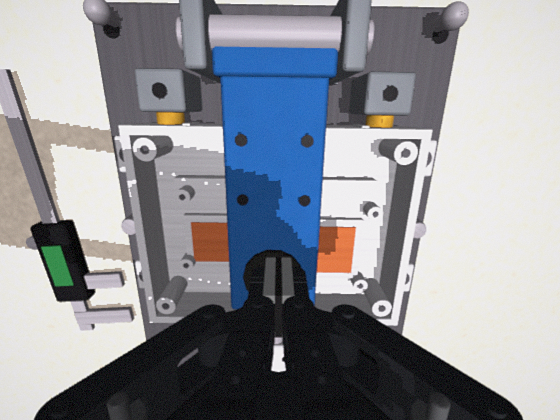

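View pics/sc11.png

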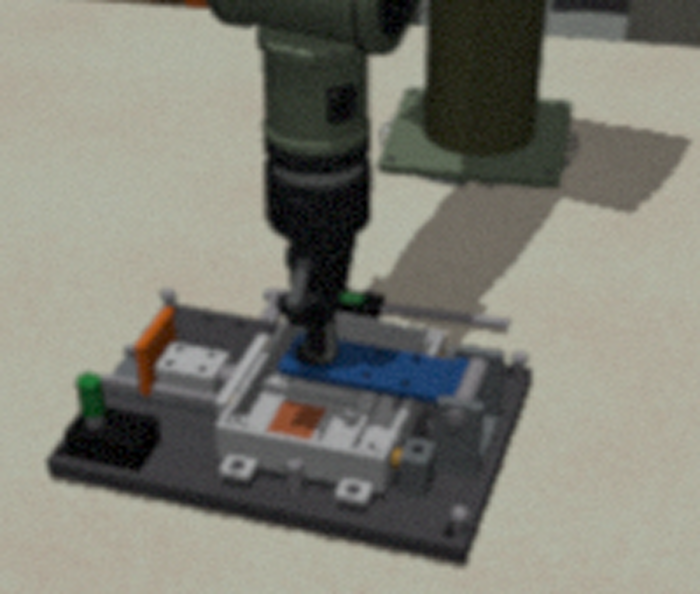

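>>> jog_arm(linear=[[0,0,0.03],[0,0,0.05],[0,0,0.1],[0,0,0.25],[0,0,0.35],[0,0,0.35],[0,0.1,0.35],[0,0.3,0.2],[0,0.2,0],[0,0,0]], angular=[[0,0,0],[0,0,0],[0,0,0],[0,0,0],[0,0,0],[0,0,0],[0,0,0],[0,0,0],[0,0,0],[0,0,0]])

```text
clock: 16.3
ee_pos: [0.5457, 0.0023, 0.2709]
orientation: [[-0.104, 0.002, 0.995], [-0.995, 0.001, -0.104], [-0.001, -1.0, 0.002]]
force: [-0.6, 0.8, -0.1]
gripper_width: 0.0
```

```bash
python3 look.py 12 wrist scene side; python3 - <<'E'
from h import *; import pickle
a=cv2.imread("pics/scene12.png")[150:280,170:340]; cv2.imwrite("pics/sc12.png",cv2.resize(a,None,fx=4.5,fy=4.5,interpolation=cv2.INTER_CUBIC))
A=pickle.load(open("pics/scene12.pkl","rb")); p=(.5465,-.048,-.11)
for th in (0,.05,.1,.2):
    def P(r,n,x=0): return W(p,[x,.105-r*np.cos(th)+n*np.sin(th),.085+r*np.sin(th)+n*np.cos(th)])
    print(th,[((proj(A,P(r,n,x))[0]-(170,150))*4.5).round(0) for r,n,x in ((.144,.005,.025),(.144,.005,-.025),(.12,.008,0))])
E
```

```text
16.3 [0.5457 0.0023 0.2709] [-0.64  0.76 -0.13] 0.0 yawz -0.104
0 [array([354., 273.]), array([381., 225.]), array([406., 252.])]
0.05 [array([354., 264.]), array([382., 215.]), array([407., 244.])]
0.1 [array([355., 254.]), array([383., 206.]), array([408., 236.])]
0.2 [array([358., 236.]), array([386., 187.]), array([412., 221.])]
```

View pics/wrist12.png

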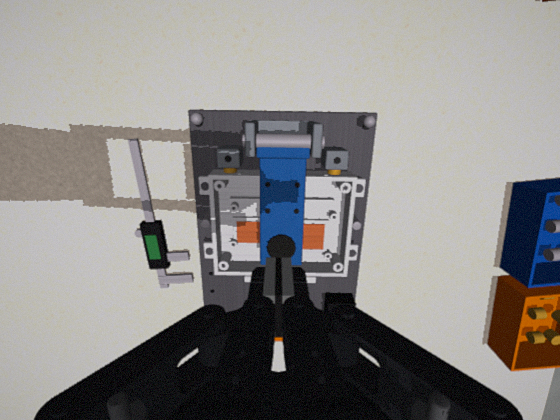

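View pics/sc12.png

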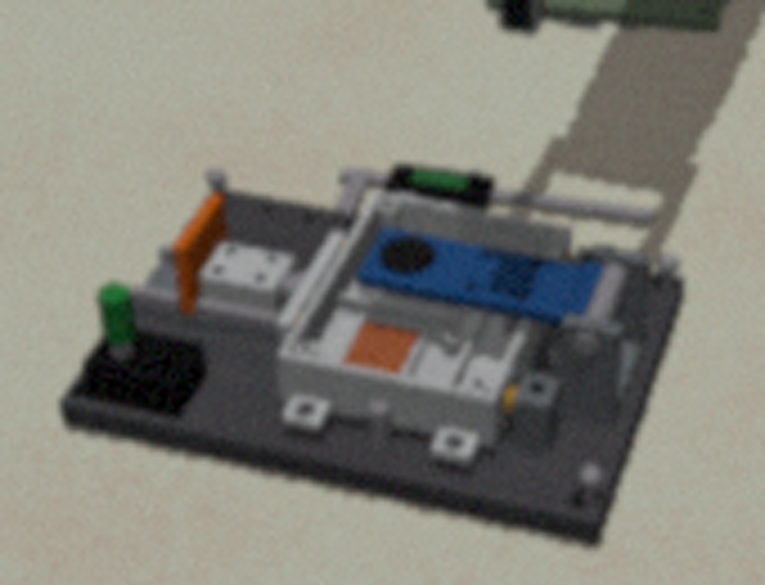

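View pics/side12.png

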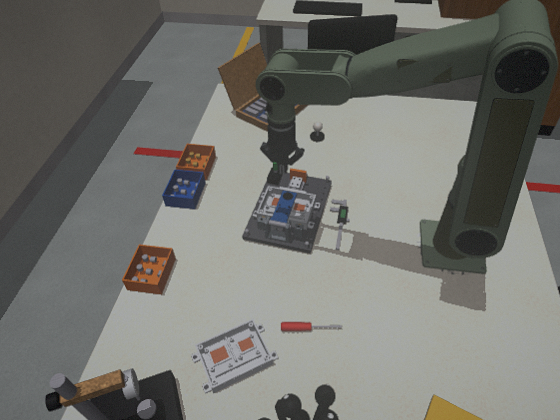

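```bash
python3 - <<'E'
from cell import robot
s=robot.observe(); print(abs(s["qvel"]).max(), s["force"].round(2)); print(robot.sign_off())
E
```

```text
0.013624793664854615 [-1.16 -0.39  0.38]
the job is handed in; nothing more can be done
None
```

I pushed the slide in with closed fingertips until the housing stopped against both brass stops. Then I swung the gauge arm over at about 0.6 rad/s and pressed it onto its stop bolt. The job was handed in at 16.3 s with the robot clear; no verdict is reported.

**Housing and slide:**
- At 25 N and again at 33 N on the push plate, nothing moved further, so it was on a hard stop.
- Wrist-camera pixels put the housing's rear wall at y ≈ -0.0656 to -0.0661 m (nominal -0.065 m), so it is within about 1 mm of seated and square to a few mrad.
- In the last scene picture, which shows only one of the two stops clearly, the housing still sits against it and the push plate is still in.

**Gauge arm:** It started leaning at about 1.28 rad rather than 1.57. Pressed down, it stopped with the fingertips at pad height (about 93 mm), and the force rose from 8 N to 29 N with only 0.3 mm of movement. In the last scene picture the pad lies within half a pixel of where the level arm should put it.

**Bystanders:** In the last pictures the plug gauge and the other things look unmoved. I did not measure this.

**Checks that disagreed:**
- Fixture x from the scene and side pictures differed by about 13 mm, so I used the wrist-camera position, which lay between them.
- I measured about 24 to 25 mm of slide travel from where it started, not 30 mm. The slide may not have started fully back, or it is measurement error. I took it as fully in because both buttons bear on the seated housing.

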